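# Couple the dripper ring to its ball mount

## Robot

A 7-joint arm with a two-finger parallel gripper is mounted at the origin on a cart in front of the work surface, level with it; the furniture and walls round the work are solid. World frame = base frame: x ahead of the robot, y to its left, z up, the work surface at z = 0. Lengths are in m, angles in rad, forces in N, time in s.
With the tool pointing down it reaches from about 0.4 to 0.85 m from the base axis. Payload 10.4 kg.
Tool frame: the origin (TCP) lies on the mounting face of the last link; the fingertips stand 173 mm ahead of it and the grasp point (between the pads) lies 155 mm ahead of it (manip.tip_extent is the distance from the TCP to the fingertips, in m); z points along the fingers, y is the line along which they close (so a half turn about z gives the same grasp; the last joint's range is limited). The gripper opens to 85 mm and grips with 20 to 120 N. Pads are 22 mm wide; open, the fingers measure 114 mm over their backs; the gripper's body (76 mm by 85 mm) begins 54 mm behind the grasp point. The pads swing forward as they close: fully open they stand 13 mm farther back than shut.
Start: joints at [-1.144, 0.332, -0.065, 1.46, 0.022, 1.35, -0.088], TCP at [0.272, 0.563, 0.405] pointing down, gripper open.
Joint ranges: [-2.6, 2.6], [-0.5, 2.12], [-1.47, 1.34], [0.16, 2.42], [-1.27, 4.41], [0.06, 2.06], [-2.6, 2.6]. Speed limits (rad/s): [2.22, 2.22, 2.79, 2.79, 3.14, 3.14, 3.14].

## Interface

Orientations are given as a unit quaternion [x, y, z, w].
In Python, from workcell import manip gives the robot as it stands.
- The arm moves only by the tool move_arm, never from a script. Its argument "plan" is one flat list of numbers, 7 for each row, row after row: the turn, a rotation vector about the tool's x, y, z in rad, then the shift along the tool's x, y, z in m, then the finger opening in m, from 0 to 0.0854. In form: [ax, ay, az, dx, dy, dz, gripper, ax, ay, az, dx, dy, dz, gripper, ...]. A call has 1 to 12 rows; each row is the pose to reach, as a shift and turn from the pose commanded when the call began, along the tool's axes at that moment; what a row does not reach only later rows make up. A row lasts 1/8 s, in which the tool goes at most 62.5 mm and 10.7 degrees, less where a joint would pass 70% of its speed; a pose out of reach is approached as far as the arm can. A call with a gripper value outside its range is refused whole. The fingers move at their own pace and stop on an object; "squeeze" is the grip in N (left out, the last holds). Time passes only in rows, so rows that repeat a pose let the fingers close. It gives the time, the measured TCP pose, the force, the opening and the grip force at its end, in the units of the state.
- manip.get_obs(): the state, without advancing time (a new reading comes with each control period).
- manip.camera(name): name is "side" or "top"; returns a dict with "color" (480x640x3 uint8, red, green, blue), "fx", "fy", "cx", "cy" (pixels), "cam_to_world" (4x4, takes a point from camera to world coordinates). Camera axes: x right, y down, z forward; pixel columns grow to the right and rows downward; lengths in m; the calibration is good to about 2 mm. A picture is of the moment at which its call begins. There is no depth.
- manip.hand_in(): hands the job in; it is judged then, once.
Trained networks look in a picture, given as the dict that the camera call returned (one of the last four; its "shot" number tells which), for a name from the list of things; names that differ only in an ending like _2 or _b are one class to them, and where a whole thing is asked for, a point or a joint stands for the part that bears it (a point fixed in the world has none). Each returns a list of dicts, best first, with "conf" (0 to 1); they miss things now and then, are a little off and sometimes report something else, mostly with a low value. They report only what shows in the picture. A call takes as long as a camera call. They do not tell look-alikes from the thing itself.
- manip.look_for(picture, label): "position" ([x, y, z] in m, in the coordinates of the camera as it stood for that picture, good to about 4 mm: the middle of the surface that is visible of it).
- manip.silhouettes(picture, label): "pixels" (480x640 bool, what is visible of it).
- manip.tip_of(picture, label): "position" ([x, y, z] in m, in the coordinates of the camera as it stood for that picture, good to about 4 mm: a listed point, or the origin of a listed thing).
The state is a dict: "clock": time; "joint_pos": joint angles; "joint_velocities": joint speeds; "tau": joint torques, N m; "position": TCP position; "ee_rot": TCP orientation; "ft_force": force on the tool from outside, world axes, zero at the start; "torque": the same for the moment, N m; "grip_width": opening from 0.0 (shut) to 1.0 (fully open); "grasp_force": force on a finger pad.
Only numpy, scipy, OpenCV 4.12 (cv2) and the standard library are available. Lean on these libraries where they do the work, as an engineer would, in place of code of your own. Each camera call takes 0.05 s, during which the arm holds its last target. There are 200 camera calls.

## Task

Pick up the aluminium ring holder, lower it gently onto the ball mount with its tongue along the mount's seat plate until it sits flush, and press it home on the mount's rubber spring with about 15 N for half a second. Let go of it only then, without dropping it, and press its latch lever fully down so that it is locked on the ball. Feel your way: never load the mount with more than 25 N, and leave the other things on the worktop where they are.

Things in the scene. Friction and masses are not known exactly. Their poses are not given: they have to be found in the camera images.
- mount: Ball mount, fixed to the worktop. Origin: centre of the underside of its round dark steel foot (diameter 108, height 14 mm), straight below the ball; z up, x along the long end of its seat plate. A sleeve (43 mm wide, top at z = 44 mm) carries the height-adjusted head; a thumb screw sticks out of it to x = -44 mm.
- mount_foot (a point): Same point and axes as mount. The head above it: a seat plate (x -26 to +78 mm, 42 mm wide, 6 mm thick) bearing a 30 mm steel ball on a 13 mm neck, ball centre 21 mm, ball top 36 mm above the plate's top face. That face lies 53 to 83 mm above the worktop, set anew each time and NOT measured: find it by feel. Rubber-sprung: yields 1 mm per 7 N.
- coupler: The loose ring holder (0.38 to 0.55 kg), aluminium, upright on the worktop at first. Origin: on its underside, on the socket's axis; z up, x along its tongue. A wire ring 77 mm wide stands out behind (centre x = -78, z = 30 mm). Seated, its origin is on the plate's top face under the ball, its x along the mount's x, its flat underside on the plate.
- coupler_centre (a point): Grasp point of the ring holder, on the socket axis, 20 mm above its underside; axes as coupler. Head and tongue are one block with flat sides 44 mm apart in y (x -16 to +78, z 0 to 40 mm of the holder; roof at 43.5 mm): grasp across y near x = 0. The socket is open below: bore 33 mm wide, 37.5 mm deep.
- lever_pad (a point): Point on the upper face of the latch lever where to press, 44 mm from the hinge, 16 mm short of the end. The lever is a steel strip 22 mm wide, hinged at x = 24, z = 44 mm of the holder, running along +x and sloping up when open; when it is down this point is 51 mm above the holder's underside.
- latch_lever (a joint): Angle of the latch lever, rad: 0 open (sloping up 0.5 rad), grows as it is pressed, 0.5 fully down (hard stop). Stiff: about 8 N at the pad moves it; it stays where it is left. Its toe swings in under the ball, so it goes fully down only when the holder is seated; if it stops early, the holder is not seated.
- striped_mug: Bystander, a striped mug (92x127x95 mm); leave it.
- veg_tin: Bystander, a food tin (76 mm wide, 58 mm high); leave it.
- spice_jar: Bystander, a spice jar (45 mm wide, 106 mm high); leave it.
- peeler: Bystander, a peeler lying flat (170x25x18 mm); leave it.
- fish_tin: Bystander, a flat tin (63x105x26 mm); leave it.
Not all that is in view belongs to the job. Leave any orange look-alike of the mount alone.

How it is judged:
On the way, in this order (a step that is already met when the one before it is completed fails the run):
1. the ring holder, in the fingers, is pressed home on the mount with 9 to 25 N, upright over the ball, its lever still up (horizontal distance between coupler and mount below 0.004 m and angle between coupler's own z axis and vertical below 0.07 rad and value of joint latch_lever below 0.25 rad and contact force between coupler and mount above 9 N and contact force between the fingers and coupler above 2 N), for 0.2 s.
2. the ring holder rests on the mount over the ball, upright and let go, its lever still up (horizontal distance between coupler and mount below 0.004 m and angle between coupler's own z axis and vertical below 0.07 rad and contact force between coupler and mount above 1.5 N and contact force between the fingers and coupler below 0.1 N and value of joint latch_lever below 0.25 rad), for 0.2 s.
At the end, for the whole second after the job is handed in: The ring holder sits on the mount's seat plate over the ball (axis within 4 mm, upright within 0.05 rad, underside 50 to 84.5 mm above the worktop), tongue along the long end of the plate within 0.14 rad, latch lever down past 0.44 rad of 0.5, at rest (value of joint latch_lever above 0.44 rad and horizontal distance between coupler and mount below 0.004 m and height (world z) of coupler between 0.05 and 0.0845 m and angle between coupler's own z axis and vertical below 0.05 rad and angle between the x axis of coupler and the x axis of mount, either way round below 0.14 rad and x of lever_pad in the frame of mount above 0 m and linear speed of coupler below 0.02 m/s); the robot touches nothing.
It fails at once if the ring holder is pressed or dropped on the mount with more than 25 N (contact force between coupler and mount above 25 N).
It fails at once if the ring holder is let go and falls onto the mount faster than 0.15 m/s (horizontal distance between coupler and mount below 0.03 m and contact force between the fingers and coupler below 0.1 N and linear speed of coupler above 0.15 m/s).
It fails at once if a bystander is moved more than 30 mm (distance of any of striped_mug, veg_tin, spice_jar, peeler, fish_tin from where it was at the start of the episode above 0.03 m).
It also fails if it takes over 61 s, if anything falls off the work surface, if the arm or the gripper's body presses on something with over 40 N, if the wrist force passes 120 N, or if a joint passes its speed limit or range.

## Working session

There is one attempt and no reset: what is moved stays moved. The work goes in short steps, Python scripts to look and compute and a tool call to move; the robot and the scene stay as the last step left them, time stands still between calls to the robot, and variables do not carry over. Pictures are saved under pics/ and viewed, at most 10 in all, crops included, and the job is handed in when it is done.

Besides the shell and the picture viewer there is one more tool, called after "Request:" in YAML: its name, and indented under it one key for each argument. move_arm: Moves the arm, as the interface text tells. Its arguments: {"type":"object","properties":{"plan":{"type":"array","items":{"type":"number"}},"squeeze":{"type":"number"}},"required":["plan"]}

```bash
mkdir -p pics
cat > h.py <<'E'
import numpy as np, cv2
from workcell import manip
from scipy.spatial.transform import Rotation as R
def w(p,x): T=np.array(p["cam_to_world"]); return T[:3,:3]@np.array(x)+T[:3,3]
def px(p,X):
    T=np.linalg.inv(np.array(p["cam_to_world"])); c=T[:3,:3]@np.array(X)+T[:3,3]
    return np.array([p["fx"]*c[0]/c[2]+p["cx"],p["fy"]*c[1]/c[2]+p["cy"]])
def ray(p,u,v,z):
    T=np.array(p["cam_to_world"]); d=T[:3,:3]@np.array([(u-p["cx"])/p["fx"],(v-p["cy"])/p["fy"],1]); return T[:3,3]+d*(z-T[2,3])/d[2]
def save(p,n,crop=None,s=1):
    im=p["color"][...,::-1]
    if crop: x0,y0,x1,y1=crop; im=im[y0:y1,x0:x1]
    cv2.imwrite("pics/"+n,cv2.resize(im,None,fx=s,fy=s,interpolation=cv2.INTER_CUBIC))
E
python3 - <<'E'
from h import *
o=manip.get_obs(); print({k:np.round(v,3) for k,v in o.items()})
P={n:manip.camera(n) for n in("top","side")}
ims=[]
for n,p in P.items():
    save(p,n+"0.png"); print(n,np.round(p["cam_to_world"],3).tolist(),p["fx"])
    for l in("mount_foot","coupler","coupler_centre","lever_pad","mount"):
        for d in manip.tip_of(p,l)[:3]:
            X=w(p,d["position"]); print(n,l,round(d["conf"],2),X.round(3),px(p,X).round())
E
```

```text
{'clock': np.float64(0.0), 'joint_pos': array([-1.144,  0.333, -0.065,  1.461,  0.022,  1.35 , -0.088]), 'joint_velocities': array([ 0.001,  0.001, -0.   ,  0.001,  0.001, -0.001, -0.002]), 'tau': array([-1.0000e-03, -6.2545e+01,  4.9000e-02, -3.9159e+01,  1.6000e-02,
        1.0000e-02,  0.0000e+00]), 'position': array([0.272, 0.563, 0.404]), 'ee_rot': array([ 0.223,  0.975, -0.001, -0.   ]), 'ft_force': array([-0.996, -0.093, -0.16 ]), 'torque': array([-0.061,  0.018,  0.019]), 'grasp_force': np.float64(0.0), 'grip_width': np.float64(1.0)}
top [[-0.252, -0.89, 0.38, -0.109], [-0.968, 0.232, -0.099, 0.201], [-0.0, -0.393, -0.92, 1.623], [0.0, 0.0, 0.0, 1.0]] 574.0119912770822
top mount_foot 0.98 [0.437 0.25  0.001] [248. 303.]
top mount_foot 0.58 [ 0.455 -0.25  -0.002] [406. 258.]
top coupler 0.79 [ 0.455  0.056 -0.003] [309. 282.]
top coupler_centre 0.89 [0.456 0.055 0.018] [310. 279.]
top lever_pad 0.46 [0.481 0.113 0.075] [288. 270.]
top mount 0.74 [ 0.439  0.247 -0.001] [248. 302.]
side [[0.92, -0.335, 0.202, 0.271], [-0.391, -0.776, 0.495, -0.633], [-0.009, -0.535, -0.845, 1.16], [0.0, 0.0, 0.0, 1.0]] 518.2852559676013
side mount_foot 0.85 [ 0.451 -0.249 -0.001] [335. 353.]
side mount_foot 0.61 [ 0.439  0.248 -0.002] [260. 198.]
side coupler 0.76 [ 0.452  0.057 -0.005] [289. 251.]
side coupler_centre 0.57 [0.451 0.057 0.02 ] [288. 246.]
side lever_pad 0.72 [0.479 0.111 0.069] [289. 216.]
side mount 0.74 [0.438 0.246 0.002] [260. 198.]
side mount 0.69 [ 0.454 -0.249  0.002] [336. 352.]
```

View pics/top0.png

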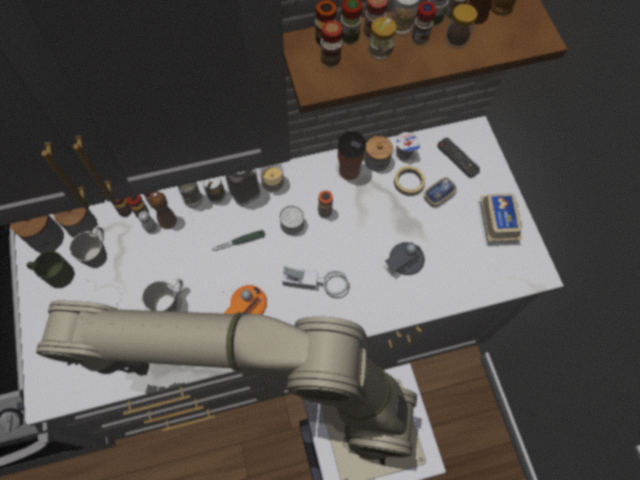

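View pics/side0.png

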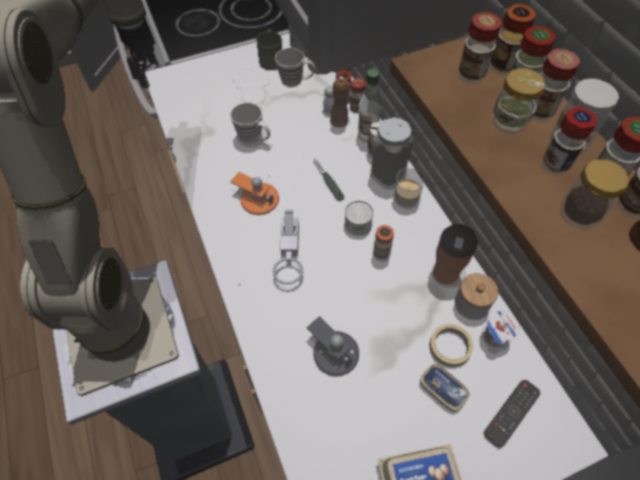

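The side and top pictures show two mounts and one holder.
- **Mount candidates:** the orange look-alike is at top (248,300), side (258,197). The dark steel mount is at top (406,258), side (336,350), and I choose that one.
- **Holder:** there is only one ring holder, at top (305,280), side (289,245). The yellow ring at top (410,180) is not it.

I'll check the choice in close crops.

Run:
```python
from h import *
S=[];C=[];M=[]
for k in range(3):
  for n in("top","side"):
    p=manip.camera(n)
    for l,L in(("coupler",C),("lever_pad",M),("mount_foot",S)):
        for d in manip.tip_of(p,l):
            X=w(p,d["position"])
            if l!="mount_foot" or X[1]<0: L.append(X); print(n,l,round(d["conf"],2),X.round(4))
    if k==0:
        c=(366,218,446,298) if n=="top" else (290,300,390,400)
        a=cv2.resize(p["color"][c[1]:c[3],c[0]:c[2],::-1],(400,400),interpolation=cv2.INTER_CUBIC)
        c=(270,240,370,315) if n=="top" else (239,200,339,300)
        b=cv2.resize(p["color"][c[1]:c[3],c[0]:c[2],::-1],(400,300) if n=="top" else (400,400),interpolation=cv2.INTER_CUBIC)
        if n=="top": A=a
        else: cv2.imwrite("pics/c1.png",np.hstack([A,a]))
print(np.median(C,0),np.median(M,0),np.median(S,0))
```

```text
top coupler 0.78 [ 0.4525  0.0561 -0.0019]
top mount_foot 0.75 [ 0.4551 -0.2493 -0.0017]
top mount_foot 0.55 [ 6.685e-01 -5.650e-02 -6.000e-04]
side coupler 0.58 [ 6.675e-01 -4.890e-02 -2.000e-04]
side lever_pad 0.51 [0.4795 0.1137 0.0739]
side lever_pad 0.4 [ 0.6367 -0.4233 -0.0034]
side lever_pad 0.26 [ 0.6568  0.0614 -0.0039]
side mount_foot 0.58 [ 0.4541 -0.2518  0.001 ]
top coupler 0.89 [ 0.4549  0.0578 -0.0006]
top coupler 0.66 [0.4773 0.1157 0.075 ]
top coupler 0.62 [ 6.371e-01 -4.199e-01  6.000e-04]
top lever_pad 0.66 [0.4794 0.1123 0.0752]
top mount_foot 0.67 [ 0.4519 -0.2524 -0.0032]
side coupler 0.65 [ 0.4513  0.0568 -0.0022]
side lever_pad 0.49 [0.4772 0.1152 0.069 ]
side mount_foot 0.64 [ 0.4537 -0.2532 -0.0032]
top coupler 0.92 [4.565e-01 5.680e-02 4.000e-04]
top lever_pad 0.56 [0.4798 0.1115 0.0745]
top mount_foot 0.59 [ 0.4562 -0.2501 -0.0007]
side coupler 0.95 [ 0.4517  0.055  -0.0068]
side coupler 0.52 [0.4554 0.0551 0.0212]
side coupler 0.32 [ 0.6652 -0.0476 -0.0015]
side lever_pad 0.63 [0.4805 0.1132 0.0702]
side lever_pad 0.22 [6.409e-01 2.335e-01 6.000e-04]
side mount_foot 0.64 [ 0.4525 -0.2512 -0.0008]
[ 4.55991600e-01  5.56283011e-02 -4.05638231e-04] [0.48011697 0.11279056 0.06962882] [ 0.45413777 -0.25124691 -0.00075366]
```

View pics/c1.png

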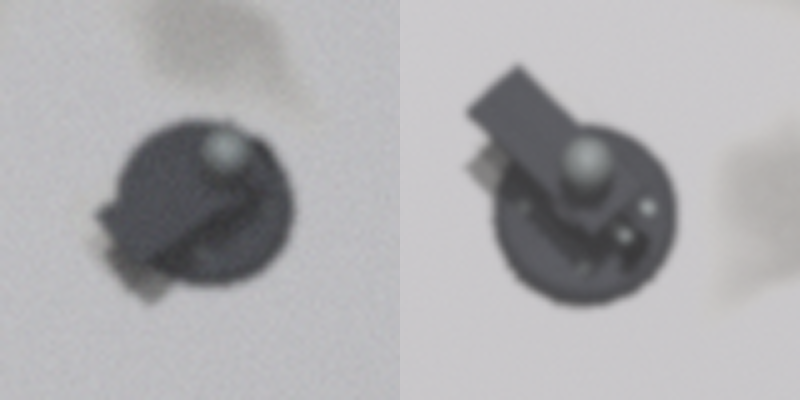

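The crops confirm the dark steel mount. In the side crop the ball is at (337,340) and the long plate end has corners at (307,327) and (319,316). I'll fit the plate's yaw and height from these pixels.

Run:
```python
from h import *
from scipy.optimize import least_squares
t=manip.camera("top"); s=manip.camera("side")
ob=[(t,(411.6,247.4),'b'),(s,(336.75,340),'b'),(s,(307,327.5),'l'),(s,(319.5,316.3),'r'),(t,(385.5,260.8),'c'),(t,(392,270.2),'d')]
def f(q,two=True,full=False):
    x,y,a,h=q; c,sn=np.cos(a),np.sin(a); r=[(x-.454)/.002,(y+.2512)/.002]
    W=lambda X,Y,Z:[x+c*X-sn*Y,y+sn*X+c*Y,h+Z]
    # left in side view: +y_mount side?
    pts={'b':W(0,0,.021),'l':W(.078,.021,0),'r':W(.078,-.021,0),'c':W(.078,-.021,0),'d':W(.078,.021,0)}
    for p,u,k in ob: r+=list(px(p,pts[k])-u)
    return np.array(r)
for a0 in(1.5,2,2.5,3):
    R_=least_squares(f,[.454,-.251,a0,.068]); print(R_.x.round(4),round(R_.cost,2),R_.fun.round(1))
# coupler seen
for l in("mount","coupler"):
  for p in(t,s):
    for d in manip.silhouettes(p,l)[:2]:
        v,u=np.nonzero(d["pixels"]); print(l,round(d["conf"],2),u.mean().round(),v.mean().round(),len(u))
save(s,"c2.png",(239,190,339,310),5)
```

```text
[ 0.4545 -0.2511  1.938   0.0556] 4.19 [ 0.2  0.1 -0.6  0.9  0.5  0.9 -0.5 -0.3  0.3 -0.9 -0.7 -0.8  1.7  0.6]
[ 0.4545 -0.2511  1.938   0.0556] 4.19 [ 0.2  0.1 -0.6  0.9  0.5  0.9 -0.5 -0.3  0.3 -0.9 -0.7 -0.8  1.7  0.6]
[ 0.4545 -0.2511  1.938   0.0556] 4.19 [ 0.2  0.1 -0.6  0.9  0.5  0.9 -0.5 -0.3  0.3 -0.9 -0.7 -0.8  1.7  0.6]
[ 0.4545 -0.2511  1.938   0.0556] 4.19 [ 0.2  0.1 -0.6  0.9  0.5  0.9 -0.5 -0.3  0.3 -0.9 -0.7 -0.8  1.7  0.6]
mount 0.85 247.0 301.0 906
mount 0.63 406.0 259.0 993
mount 0.71 334.0 349.0 1824
mount 0.71 256.0 194.0 1254
coupler 0.67 303.0 279.0 692
coupler 0.61 325.0 204.0 353
coupler 0.88 289.0 243.0 976
coupler 0.63 331.0 183.0 315
```

View pics/c2.png

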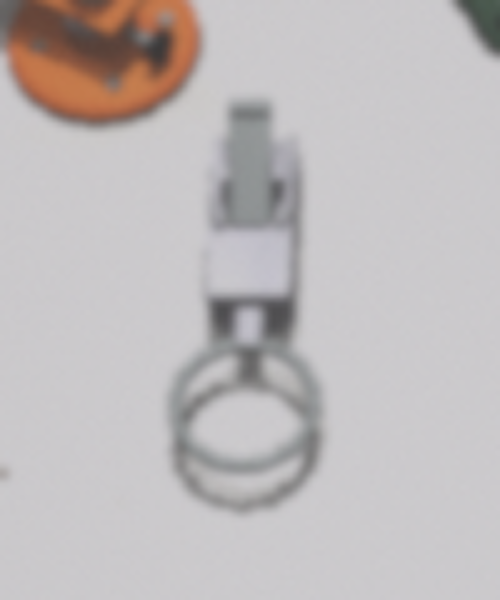

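```bash
cat >> h.py <<'E'
def rel(X,yawy):
    "tool-frame turn and shift to bring the TCP to world X, tool down, tool y at yaw yawy"
    o=manip.get_obs(); Rc=R.from_quat(o["ee_rot"]); y=np.array([np.cos(yawy),np.sin(yawy),0]); z=np.array([0,0,-1.])
    Rt=R.from_matrix(np.c_[np.cross(y,z),y,z])
    print("turn",(Rc.inv()*Rt).as_rotvec().round(4),"shift",Rc.inv().apply(np.array(X)-o["position"]).round(4))
def st():
    o=manip.get_obs(); Rc=R.from_quat(o["ee_rot"]).as_matrix()
    print("t",o["clock"],"pos",o["position"].round(4),"yawy",np.arctan2(Rc[1,1],Rc[0,1]).round(4),"z",Rc[:,2].round(4),"F",o["ft_force"].round(2),"T",o["torque"].round(2),"g",round(o["grip_width"],3),round(o["grasp_force"],1),"j",o["joint_pos"].round(2))
E
python3 - <<'E'
from h import *
s=manip.camera("side")
a=ray(s,239+247/5,190+407/5,.03); b=ray(s,239+250/5,190+103/5,.074); e=ray(s,239+249/5,190+262/5,.0435)
print(a,b,e); print("yaw",np.arctan2(*(b-a)[1::-1]), "len",np.hypot(*(b-a)[:2]),"exp",.078+.024+.0527)
yaw=np.arctan2(*(b-a)[1::-1]); u=np.array([np.cos(yaw),np.sin(yaw)])
print("origin from ring",a[:2]+.078*u,"from lever",b[:2]-.0767*u,"roof centre",e)
rel([.4545,.056,.30],1.15-np.pi/2)
E
```

```text
[ 0.42428192 -0.01991905  0.03      ] [0.48348039 0.12254678 0.074     ] [0.45343206 0.05104697 0.0435    ]
yaw 1.1769762635396241 len 0.15427564071844005 exp 0.1547
origin from ring [0.45421199 0.05211005] from lever [0.45404915 0.05171817] roof centre [0.45343206 0.05104697 0.0435    ]
turn [ 1.0000e-04 -1.0000e-04  1.5418e+00] shift [-0.385  -0.377   0.1047]
```

Request:
move_arm:
  plan: [0,0,1.524,-0.386,-0.379,0.104,0.0854,0,0,1.524,-0.386,-0.379,0.104,0.0854,0,0,1.524,-0.386,-0.379,0.104,0.0854,0,0,1.524,-0.386,-0.379,0.104,0.0854,0,0,1.524,-0.386,-0.379,0.104,0.0854,0,0,1.524,-0.386,-0.379,0.104,0.0854,0,0,1.524,-0.386,-0.379,0.104,0.0854,0,0,1.524,-0.386,-0.379,0.104,0.0854,0,0,1.524,-0.386,-0.379,0.104,0.0854,0,0,1.524,-0.386,-0.379,0.104,0.0854,0,0,1.524,-0.386,-0.379,0.104,0.0854,0,0,1.524,-0.386,-0.379,0.104,0.0854]
  squeeze: 60

```text
clock: 3.65
position: [0.4544, 0.055, 0.3009]
ee_rot: [0.834, 0.552, 0.0, -0.0]
ft_force: [-0.5, -0.1, 0.7]
grip_width: 0.999
grasp_force: 0.0
```

Run:
```python
from h import *
st(); rel([.4545,.054,.178],1.168-np.pi/2)
t=manip.camera("top"); s=manip.camera("side")
for p in(t,s):
    for l in("coupler","lever_pad"):
        for d in manip.tip_of(p,l)[:1]: print(l,d["conf"],w(p,d["position"]).round(4))
a=cv2.resize(s["color"][180:300,229:349,::-1],(400,400)); b=cv2.resize(t["color"][220:340,250:370,::-1],(400,400))
cv2.imwrite("pics/c3.png",np.hstack([a,b]))
```

```text
t 3.65 pos [0.4544 0.055  0.3009] yawy -0.4007 z [ 3.e-04  5.e-04 -1.e+00] F [-0.53 -0.08  0.66] T [ 0.05 -0.02  0.06] g 0.999 0.0 j [-0.64  0.04  0.43  2.03 -0.02  1.07 -0.6 ]
turn [ 0.0001 -0.0006  0.0021] shift [-0.0009  0.0005  0.1229]
coupler 0.78 [4.56e-01 5.65e-02 3.00e-04]
lever_pad 0.69 [0.4806 0.1125 0.0753]
coupler 0.58 [ 0.4527  0.0552 -0.0061]
lever_pad 0.57 [0.476  0.1122 0.0696]
```

View pics/c3.png

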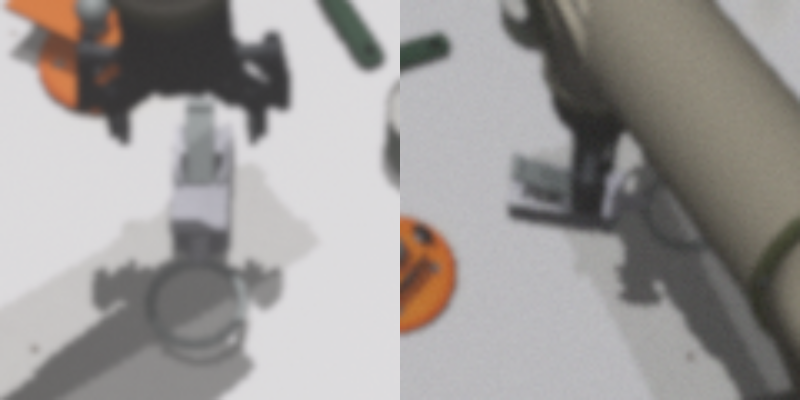

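The fingers straddle the holder: side crop fingers at (118,130) and (258,130), block at (200,200). I'll go down and grip.

Request:
move_arm:
  plan: [0,0,0,0,0,0.06,0.0854,0,0,0,0,0,0.1,0.0854,0,0,0,0,0,0.122,0.0854,0,0,0,0,0,0.122,0.0854,0,0,0,0,0,0.122,0.02,0,0,0,0,0,0.122,0.02,0,0,0,0,0,0.122,0.02,0,0,0,0,0,0.122,0.02,0,0,0,0,0,0.122,0.02,0,0,0,0,0,0.122,0.02,0,0,0,0,0,0.122,0.02,0,0,0,0,0,0.122,0.02]
  squeeze: 80

```text
clock: 5.45
position: [0.4551, 0.0539, 0.1799]
ee_rot: [0.834, 0.551, 0.001, 0.0]
ft_force: [-1.6, -0.3, 7.9]
grip_width: 0.503
grasp_force: 80.9
```

Run:
```python
from h import *
st()
```

```text
t 5.45 pos [0.4551 0.0539 0.1799] yawy -0.4029 z [ 0.0018  0.0011 -1.    ] F [-1.58 -0.32  7.89] T [-0.08  0.4   0.1 ] g 0.503 80.9 j [-0.6   0.25  0.42  2.13 -0.15  0.79 -0.49]
```

Request:
move_arm:
  plan: [0,0,0,0,0,-0.01,0.02,0,0,0,0,0,-0.03,0.02,0,0,0,0,0,-0.06,0.02,0,0,0,0,0,-0.1,0.02,0,0,0,0,0,-0.14,0.02,0,0,0,0,0,-0.16,0.02,0,0,0,0,0,-0.16,0.02,0,0,0,0,0,-0.16,0.02]

```text
clock: 6.45
position: [0.454, 0.0536, 0.3377]
ee_rot: [0.834, 0.551, -0.001, -0.0]
ft_force: [-0.1, -0.3, -5.1]
grip_width: 0.503
grasp_force: 82.4
```

Run:
```python
from h import *
st(); rel([.4545,-.2511,.34],1.938-np.pi/2)
```

```text
t 6.45 pos [0.454  0.0536 0.3377] yawy -0.403 z [-1.5e-03 -4.0e-04 -1.0e+00] F [-0.06 -0.25 -5.07] T [-0.14  0.05 -0.07] g 0.503 82.4 j [-0.66 -0.    0.44  1.99  0.    1.15 -0.62]
turn [-1.500e-03  4.000e-04 -7.702e-01] shift [-0.2801  0.1199 -0.0021]
```

Request:
move_arm:
  plan: [0,0,-0.1,-0.035,0.015,0,0.02,0,0,-0.22,-0.08,0.034,0,0.02,0,0,-0.34,-0.124,0.053,0,0.02,0,0,-0.46,-0.168,0.072,0,0.02,0,0,-0.58,-0.212,0.091,0,0.02,0,0,-0.69,-0.25,0.107,0,0.02,0,0,-0.77,-0.28,0.12,0,0.02,0,0,-0.77,-0.28,0.12,0,0.02,0,0,-0.77,-0.28,0.12,0,0.02,0,0,-0.77,-0.28,0.12,0,0.02]

```text
clock: 7.7
position: [0.4553, -0.2498, 0.3382]
ee_rot: [0.566, 0.825, 0.0, -0.0]
ft_force: [-0.6, 0.7, -5.1]
grip_width: 0.501
grasp_force: 82.1
```

Run:
```python
from h import *
st()
o=manip.get_obs()
for k in range(2):
  for n in("top","side"):
    p=manip.camera(n)
    for l in("coupler","coupler_centre","lever_pad","mount_foot"):
        for d in manip.tip_of(p,l)[:2]: print(n,l,round(d["conf"],2),w(p,d["position"]).round(4))
    if k: 
        c=(350,190,470,310) if n=="top" else (270,250,390,370)
        a=cv2.resize(p["color"][c[1]:c[3],c[0]:c[2],::-1],(400,400),interpolation=cv2.INTER_CUBIC)
        if n=="top": A=a
        else: cv2.imwrite("pics/c4.png",np.hstack([A,a]))
```

```text
t 7.7 pos [ 0.4553 -0.2498  0.3382] yawy 0.3682 z [-7.e-04  7.e-04 -1.e+00] F [-0.58  0.72 -5.1 ] T [-0.15 -0.02 -0.04] g 0.501 82.1 j [-0.27  0.17  0.76  1.86 -0.13  1.16  0.9 ]
top coupler 0.76 [ 0.4543 -0.2477  0.1565]
top coupler_centre 0.55 [ 0.4545 -0.2503  0.1796]
top lever_pad 0.41 [ 0.4333 -0.1874  0.235 ]
top mount_foot 0.76 [ 0.4559 -0.2493 -0.0007]
top mount_foot 0.63 [ 0.4391  0.2492 -0.0008]
side coupler 0.95 [ 0.45   -0.2473  0.1528]
side coupler_centre 0.75 [ 0.4506 -0.2495  0.1784]
side lever_pad 0.6 [ 0.4341 -0.1915  0.2314]
side mount_foot 0.64 [ 0.6667 -0.047  -0.0011]
side mount_foot 0.6 [ 0.4509 -0.2513 -0.0009]
top coupler 0.57 [ 0.4539 -0.2491  0.1588]
top lever_pad 0.62 [ 0.4346 -0.1904  0.2346]
top mount_foot 0.78 [ 0.456  -0.249  -0.0024]
side coupler 0.86 [ 0.4536 -0.2509  0.1561]
side coupler 0.25 [0.6405 0.2297 0.0019]
side coupler_centre 0.79 [ 0.4502 -0.248   0.1811]
side lever_pad 0.41 [ 0.4319 -0.1928  0.23  ]
side mount_foot 0.67 [ 4.508e-01 -2.523e-01  3.000e-04]
```

View pics/c4.png

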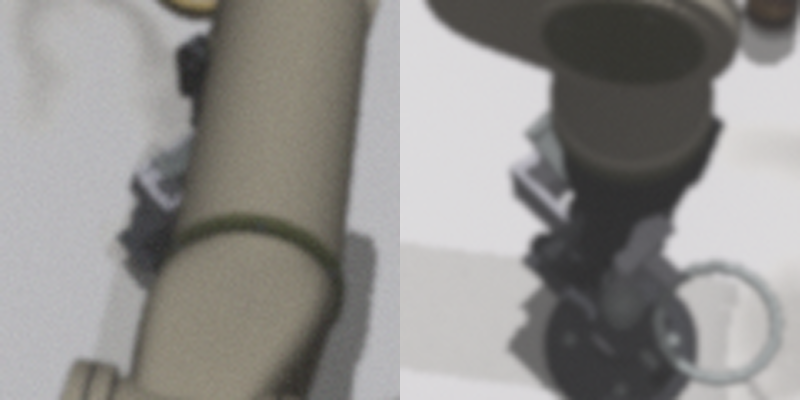

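Request:
move_arm:
  plan: [0,0,0,-0.0016,-0.0016,0.012,0.02,0,0,0,-0.0016,-0.0016,0.024,0.02,0,0,0,-0.0016,-0.0016,0.032,0.02,0,0,0,-0.0016,-0.0016,0.034,0.02,0,0,0,-0.0016,-0.0016,0.036,0.02,0,0,0,-0.0016,-0.0016,0.038,0.02,0,0,0,-0.0016,-0.0016,0.04,0.02,0,0,0,-0.0016,-0.0016,0.042,0.02,0,0,0,-0.0016,-0.0016,0.042,0.02]

```text
clock: 9.82
position: [0.4542, -0.253, 0.2966]
ee_rot: [0.566, 0.824, -0.0, -0.0]
ft_force: [-0.2, -0.4, -5.2]
grip_width: 0.503
grasp_force: 82.3
```

Run:
```python
from h import *
st()
q=[]
for n in("top","side"):
    p=manip.camera(n)
    for l in("coupler","coupler_centre","lever_pad","mount_foot"):
        for d in manip.tip_of(p,l)[:1]: print(n,l,round(d["conf"],2),w(p,d["position"]).round(4))
```

```text
t 9.825 pos [ 0.4542 -0.253   0.2966] yawy 0.367 z [-1.e-04  1.e-04 -1.e+00] F [-0.18 -0.39 -5.2 ] T [-0.11 -0.07 -0.02] g 0.503 82.3 j [-0.25  0.23  0.75  1.9  -0.18  1.08  0.95]
top lever_pad 0.54 [ 0.4322 -0.1928  0.1934]
top mount_foot 0.94 [0.4361 0.2501 0.0014]
side coupler 0.94 [ 0.4509 -0.2526  0.1144]
side coupler_centre 0.83 [ 0.4519 -0.2528  0.132 ]
side lever_pad 0.39 [ 0.4327 -0.1943  0.1883]
side mount_foot 0.55 [ 0.4528 -0.2527 -0.0007]
```

Request:
move_arm:
  plan: [0,0,0,0,0,0.0015,0.02,0,0,0,0,0,0.003,0.02,0,0,0,0,0,0.0045,0.02,0,0,0,0,0,0.006,0.02,0,0,0,0,0,0.0075,0.02,0,0,0,0,0,0.009,0.02,0,0,0,0,0,0.009,0.02]

```text
clock: 11.2
position: [0.4542, -0.2529, 0.2875]
ee_rot: [0.566, 0.824, -0.0, -0.0]
ft_force: [0.2, -0.0, -4.8]
grip_width: 0.504
grasp_force: 82.3
```

Request:
move_arm:
  plan: [0,0,0,0,0,0.0015,0.02,0,0,0,0,0,0.003,0.02,0,0,0,0,0,0.0045,0.02,0,0,0,0,0,0.006,0.02,0,0,0,0,0,0.006,0.02]

```text
clock: 11.82
position: [0.4542, -0.2529, 0.2815]
ee_rot: [0.566, 0.824, -0.0, -0.0]
ft_force: [-0.7, 0.3, -5.1]
grip_width: 0.507
grasp_force: 82.3
```

Request:
move_arm:
  plan: [0,0,0,0,0,0.001,0.02,0,0,0,0,0,0.002,0.02,0,0,0,0,0,0.003,0.02,0,0,0,0,0,0.004,0.02,0,0,0,0,0,0.004,0.02]

```text
clock: 12.45
position: [0.4542, -0.253, 0.2776]
ee_rot: [0.566, 0.824, 0.0, -0.0]
ft_force: [-0.2, -0.5, -4.1]
grip_width: 0.507
grasp_force: 82.3
```

Request:
move_arm:
  plan: [0,0,0,0,0,0.001,0.02,0,0,0,0,0,0.002,0.02,0,0,0,0,0,0.003,0.02,0,0,0,0,0,0.004,0.02,0,0,0,0,0,0.004,0.02]

```text
clock: 13.08
position: [0.4542, -0.253, 0.2736]
ee_rot: [0.566, 0.824, -0.0, -0.0]
ft_force: [-0.0, -0.5, -3.8]
grip_width: 0.506
grasp_force: 82.3
```

Request:
move_arm:
  plan: [0,0,0,0,0,0.001,0.02,0,0,0,0,0,0.002,0.02,0,0,0,0,0,0.003,0.02,0,0,0,0,0,0.004,0.02,0,0,0,0,0,0.004,0.02]

```text
clock: 13.7
position: [0.4542, -0.253, 0.2696]
ee_rot: [0.566, 0.824, 0.0, -0.0]
ft_force: [-0.7, 0.7, -5.3]
grip_width: 0.503
grasp_force: 82.3
```

Request:
move_arm:
  plan: [0,0,0,0,0,0.001,0.02,0,0,0,0,0,0.002,0.02,0,0,0,0,0,0.003,0.02,0,0,0,0,0,0.004,0.02,0,0,0,0,0,0.004,0.02]

```text
clock: 14.32
position: [0.4542, -0.2529, 0.2656]
ee_rot: [0.566, 0.824, -0.0, -0.0]
ft_force: [-0.5, 0.5, -5.3]
grip_width: 0.503
grasp_force: 82.3
```

Request:
move_arm:
  plan: [0,0,0,0,0,0.001,0.02,0,0,0,0,0,0.002,0.02,0,0,0,0,0,0.003,0.02,0,0,0,0,0,0.004,0.02,0,0,0,0,0,0.005,0.02,0,0,0,0,0,0.005,0.02]

```text
clock: 15.08
position: [0.4542, -0.2529, 0.2606]
ee_rot: [0.566, 0.824, 0.0, -0.0]
ft_force: [-0.1, 0.5, -3.9]
grip_width: 0.506
grasp_force: 82.3
```

Run:
```python
from h import *
st()
q=[]
for n in("side","top"):
    p=manip.camera(n)
    for l in("coupler","coupler_centre","lever_pad","mount_foot"):
        for d in manip.tip_of(p,l)[:1]: print(n,l,round(d["conf"],2),w(p,d["position"]).round(4))
    if n=="side": save(p,"c5.png",(280,270,400,390),5)
```

```text
t 15.075 pos [ 0.4542 -0.2529  0.2606] yawy 0.367 z [-1.e-04  1.e-04 -1.e+00] F [-0.09  0.5  -3.86] T [-0.18 -0.05  0.02] g 0.506 82.3 j [-0.22  0.28  0.73  1.93 -0.22  1.    0.98]
side coupler 0.69 [ 0.4505 -0.2509  0.0781]
side coupler_centre 0.56 [ 0.4535 -0.2476  0.0997]
side lever_pad 0.45 [ 0.4305 -0.1921  0.1515]
side mount_foot 0.81 [ 0.4519 -0.253   0.002 ]
top mount_foot 0.69 [0.441  0.2501 0.0005]
```

View pics/c5.png

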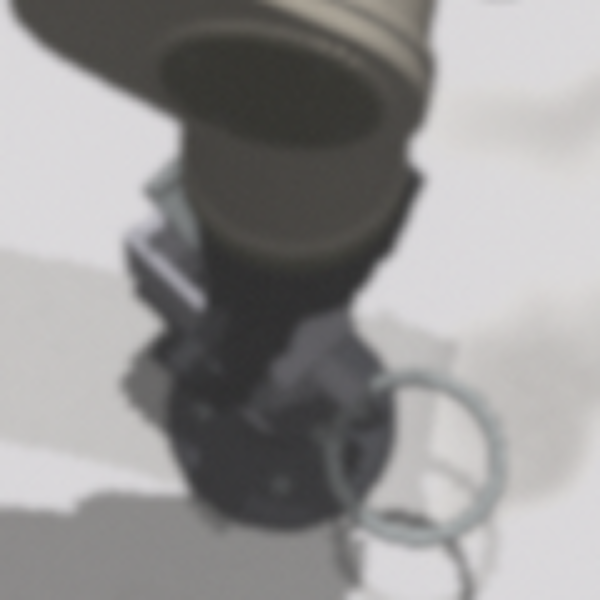

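The ball has disappeared under the holder and there is no side load, so it is inside the socket. I'll continue down slowly.

Request:
move_arm:
  plan: [0,0,0,0,0,0.001,0.02,0,0,0,0,0,0.002,0.02,0,0,0,0,0,0.003,0.02,0,0,0,0,0,0.004,0.02,0,0,0,0,0,0.005,0.02,0,0,0,0,0,0.005,0.02]

```text
clock: 16.32
position: [0.4542, -0.2529, 0.2556]
ee_rot: [0.566, 0.824, 0.0, -0.0]
ft_force: [0.9, -0.7, -5.4]
grip_width: 0.504
grasp_force: 82.3
```

Request:
move_arm:
  plan: [0,0,0,0,0,0.001,0.02,0,0,0,0,0,0.002,0.02,0,0,0,0,0,0.003,0.02,0,0,0,0,0,0.004,0.02,0,0,0,0,0,0.005,0.02,0,0,0,0,0,0.005,0.02]

```text
clock: 17.08
position: [0.4542, -0.2529, 0.2506]
ee_rot: [0.566, 0.824, -0.0, -0.0]
ft_force: [0.8, -0.0, -4.8]
grip_width: 0.504
grasp_force: 82.3
```

Request:
move_arm:
  plan: [0,0,0,0,0,0.001,0.02,0,0,0,0,0,0.002,0.02,0,0,0,0,0,0.003,0.02,0,0,0,0,0,0.004,0.02,0,0,0,0,0,0.004,0.02]

```text
clock: 17.7
position: [0.4542, -0.253, 0.2466]
ee_rot: [0.566, 0.824, 0.0, -0.0]
ft_force: [0.4, 0.1, -4.3]
grip_width: 0.508
grasp_force: 82.3
```

Request:
move_arm:
  plan: [0,0,0,0,0,0.001,0.02,0,0,0,0,0,0.002,0.02,0,0,0,0,0,0.003,0.02,0,0,0,0,0,0.003,0.02]

```text
clock: 18.2
position: [0.4542, -0.2529, 0.2436]
ee_rot: [0.566, 0.824, 0.0, -0.0]
ft_force: [1.0, 0.0, -4.9]
grip_width: 0.506
grasp_force: 82.3
```

Request:
move_arm:
  plan: [0,0,0,0,0,0.001,0.02,0,0,0,0,0,0.002,0.02,0,0,0,0,0,0.003,0.02,0,0,0,0,0,0.003,0.02]

```text
clock: 18.7
position: [0.4542, -0.2529, 0.2406]
ee_rot: [0.566, 0.824, 0.0, -0.0]
ft_force: [-0.3, 0.2, -4.7]
grip_width: 0.509
grasp_force: 82.3
```

Request:
move_arm:
  plan: [0,0,0,0,0,0.001,0.02,0,0,0,0,0,0.002,0.02,0,0,0,0,0,0.003,0.02,0,0,0,0,0,0.003,0.02]

```text
clock: 19.2
position: [0.4543, -0.253, 0.2379]
ee_rot: [0.566, 0.824, 0.0, 0.0]
ft_force: [-3.3, 1.8, 2.1]
grip_width: 0.507
grasp_force: 82.9
```

Request:
move_arm:
  plan: [0,0,0,0.0004,-0.0004,0,0.02,0,0,0,0.0006,-0.0005,0.0003,0.02,0,0,0,0.0006,-0.0005,0.0003,0.02]

```text
clock: 19.58
position: [0.454, -0.2528, 0.2378]
ee_rot: [0.566, 0.824, 0.0, 0.001]
ft_force: [1.7, -1.4, 2.7]
grip_width: 0.505
grasp_force: 82.9
```

Run:
```python
from h import *
st()
```

```text
t 19.575 pos [ 0.454  -0.2528  0.2378] yawy 0.367 z [ 1.5e-03 -7.0e-04 -1.0e+00] F [ 1.67 -1.45  2.7 ] T [-0.29 -0.41 -0.01] g 0.505 82.9 j [-0.2   0.32  0.72  1.95 -0.26  0.96  1.01]
```

Request:
move_arm:
  plan: [0,0,0,0,0,0.0005,0.02,0,0,0,0,0,0.001,0.02,0,0,0,0,0,0.001,0.02]

```text
clock: 19.95
position: [0.454, -0.2529, 0.237]
ee_rot: [0.566, 0.824, 0.0, 0.001]
ft_force: [0.8, -0.7, 8.2]
grip_width: 0.508
grasp_force: 83.4
```

Run:
```python
from h import *
st()
```

```text
t 19.95 pos [ 0.454  -0.2529  0.237 ] yawy 0.3669 z [ 1.5e-03 -4.0e-04 -1.0e+00] F [ 0.8  -0.66  8.25] T [-0.15 -0.21 -0.02] g 0.508 83.4 j [-0.2   0.32  0.72  1.95 -0.26  0.96  1.01]
```

The stiffness is about 7 N/mm, which matches the rubber spring, and the load is about 13 N. I'll press to about 15 N and hold.

Request:
move_arm:
  plan: [0,0,0,0,0,0.0004,0.02,0,0,0,0,0,0.0004,0.02,0,0,0,0,0,0.0004,0.02,0,0,0,0,0,0.0004,0.02,0,0,0,0,0,0.0004,0.02,0,0,0,0,0,0.0004,0.02]

```text
clock: 20.7
position: [0.454, -0.2529, 0.2367]
ee_rot: [0.566, 0.824, 0.0, 0.001]
ft_force: [0.4, 0.4, 10.0]
grip_width: 0.506
grasp_force: 83.6
```

Run:
```python
from h import *
st()
```

```text
t 20.7 pos [ 0.454  -0.2529  0.2367] yawy 0.3669 z [ 1.5e-03 -3.0e-04 -1.0e+00] F [0.44 0.39 9.98] T [-0.14 -0.06 -0.05] g 0.506 83.6 j [-0.2   0.32  0.72  1.95 -0.26  0.96  1.01]
```

Request:
move_arm:
  plan: [0,0,0,0,0,-0.0006,0.02,0,0,0,0,0,-0.0012,0.02,0,0,0,0,0,-0.0018,0.02,0,0,0,0,0,-0.0018,0.02]
  squeeze: 20

```text
clock: 21.2
position: [0.4536, -0.2527, 0.2378]
ee_rot: [0.566, 0.824, 0.0, 0.0]
ft_force: [3.3, -2.2, 3.2]
grip_width: 0.502
grasp_force: 83.1
```

Run:
```python
from h import *
st()
```

```text
t 21.2 pos [ 0.4536 -0.2527  0.2378] yawy 0.3669 z [ 5.e-04 -2.e-04 -1.e+00] F [ 3.33 -2.2   3.17] T [-0.4  -0.76 -0.07] g 0.502 83.1 j [-0.2   0.32  0.72  1.95 -0.26  0.96  1.01]
```

Request:
move_arm:
  plan: [0,0,0,0,0,-0.0005,0.02,0,0,0,0,0,-0.0005,0.045,0,0,0,0,0,-0.0005,0.05,0,0,0,0,0,-0.0005,0.06,0,0,0,0,0,-0.0005,0.0854,0,0,0,0,0,-0.0005,0.0854,0,0,0,0,0,-0.0005,0.0854,0,0,0,0,0,-0.0005,0.0854]

```text
clock: 22.2
position: [0.4535, -0.2526, 0.2383]
ee_rot: [0.566, 0.824, 0.0, -0.0]
ft_force: [0.5, -0.5, -0.1]
grip_width: 1.002
grasp_force: 0.0
```

Run:
```python
from h import *
st()
```

```text
t 22.2 pos [ 0.4535 -0.2526  0.2383] yawy 0.367 z [ 0.e+00  1.e-04 -1.e+00] F [ 0.54 -0.46 -0.08] T [ 0.01 -0.02 -0.02] g 1.002 0.0 j [-0.2   0.32  0.72  1.95 -0.26  0.96  1.01]
```

Request:
move_arm:
  plan: [0,0,0,0,0,-0.01,0.0854,0,0,0,0,0,-0.03,0.0854,0,0,0,0,0,-0.07,0.0854,0,0,0,0,0,-0.11,0.0854,0,0,0,0,0,-0.15,0.0854,0,0,0,0.02,0,-0.15,0.03,0,0,0,0.05,0,-0.15,0,0,0,0,0.066,0,-0.15,0,0,0,0,0.066,0,-0.15,0,0,0,0,0.066,0,-0.15,0]

```text
clock: 23.45
position: [0.4299, -0.1917, 0.3887]
ee_rot: [0.566, 0.824, 0.0, 0.0]
ft_force: [-0.7, 0.3, 0.2]
grip_width: 0.001
grasp_force: 0.0
```

Run:
```python
from h import *
st(); print(manip.tip_extent)
for n in("side","top"):
    p=manip.camera(n)
    for l in("coupler","lever_pad","mount_foot"):
        for d in manip.tip_of(p,l)[:1]: print(n,l,round(d["conf"],2),w(p,d["position"]).round(4))
    c=(350,190,470,310) if n=="top" else (270,270,390,390)
    a=cv2.resize(p["color"][c[1]:c[3],c[0]:c[2],::-1],(400,400),interpolation=cv2.INTER_CUBIC)
    if n=="side": A=a
    else: cv2.imwrite("pics/c6.png",np.hstack([A,a]))
```

```text
t 23.45 pos [ 0.4299 -0.1917  0.3887] yawy 0.3663 z [ 7.e-04 -1.e-04 -1.e+00] F [-0.74  0.26  0.19] T [-0.04  0.06  0.06] g 0.001 0.0 j [-0.39 -0.04  0.71  1.91  0.03  1.26  0.68]
0.1734
side coupler 0.78 [ 0.4506 -0.2547  0.0549]
side lever_pad 0.64 [ 0.4295 -0.1943  0.1272]
side mount_foot 0.89 [ 0.4522 -0.2513  0.0012]
top coupler 0.74 [ 0.4537 -0.2508  0.0561]
top lever_pad 0.49 [ 0.4323 -0.1946  0.1369]
top mount_foot 0.73 [0.4393 0.244  0.0006]
```

View pics/c6.png

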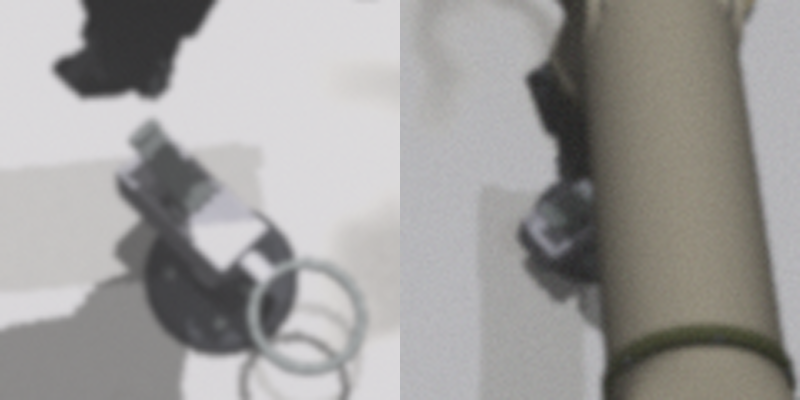

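The holder sits flat on the mount: in the side crop the lever is up at (150,140) and the ring at (305,315). I'll press the lever.

Request:
move_arm:
  plan: [0,0,0,0,0,0.03,0,0,0,0,0,0,0.06,0,0,0,0,0,0,0.074,0,0,0,0,0,0,0.076,0,0,0,0,0,0,0.078,0,0,0,0,0,0,0.08,0,0,0,0,0,0,0.08,0]

```text
clock: 24.72
position: [0.4303, -0.191, 0.3094]
ee_rot: [0.566, 0.824, 0.001, 0.0]
ft_force: [-2.1, 2.2, 8.3]
grip_width: 0.002
grasp_force: 4.3
```

Request:
move_arm:
  plan: [0,0,0,0,0,0.0015,0,0,0,0,0,0,0.003,0,0,0,0,0,0,0.0045,0,0,0,0,0,0,0.006,0,0,0,0,0,0,0.006,0]

```text
clock: 25.35
position: [0.4306, -0.1914, 0.3037]
ee_rot: [0.566, 0.824, 0.001, 0.001]
ft_force: [0.3, 0.2, 6.3]
grip_width: 0.001
grasp_force: 2.4
```

Request:
move_arm:
  plan: [0,0,0,0,0,0.0015,0,0,0,0,0,0,0.003,0,0,0,0,0,0,0.0045,0,0,0,0,0,0,0.006,0,0,0,0,0,0,0.0075,0,0,0,0,0,0,0.009,0,0,0,0,0,0,0.009,0]

```text
clock: 26.22
position: [0.4307, -0.1915, 0.2947]
ee_rot: [0.566, 0.824, 0.001, 0.002]
ft_force: [-0.8, -0.5, 6.1]
grip_width: -0.003
grasp_force: 3.0
```

Request:
move_arm:
  plan: [0,0,0,0,0,0.0015,0,0,0,0,0,0,0.003,0,0,0,0,0,0,0.0045,0,0,0,0,0,0,0.006,0,0,0,0,0,0,0.006,0]

```text
clock: 26.85
position: [0.4305, -0.1906, 0.2884]
ee_rot: [0.566, 0.824, 0.001, 0.0]
ft_force: [-0.3, 3.3, 7.1]
grip_width: -0.005
grasp_force: 3.6
```

Request:
move_arm:
  plan: [0,0,0,0,0,0.001,0,0,0,0,0,0,0.002,0,0,0,0,0,0,0.003,0,0,0,0,0,0,0.003,0]

```text
clock: 27.35
position: [0.4305, -0.1904, 0.2854]
ee_rot: [0.566, 0.824, 0.001, 0.0]
ft_force: [-0.8, 4.5, 7.4]
grip_width: 0.004
grasp_force: 3.8
```

Request:
move_arm:
  plan: [0,0,0,0,0,0.001,0,0,0,0,0,0,0.002,0,0,0,0,0,0,0.002,0]

```text
clock: 27.72
position: [0.4305, -0.1903, 0.2833]
ee_rot: [0.566, 0.824, 0.001, 0.0]
ft_force: [-2.6, 5.0, 8.1]
grip_width: 0.002
grasp_force: 3.9
```

Request:
move_arm:
  plan: [0,0,0,0,0,0.001,0,0,0,0,0,0,0.002,0,0,0,0,0,0,0.002,0]

```text
clock: 28.1
position: [0.4305, -0.1902, 0.2813]
ee_rot: [0.566, 0.825, 0.001, 0.0]
ft_force: [-2.7, 6.5, 9.3]
grip_width: -0.004
grasp_force: 4.6
```

Request:
move_arm:
  plan: [0,0,0,0.0005,0,0.0007,0,0,0,0,0.001,0,0.0014,0,0,0,0,0.001,0,0.0014,0]

```text
clock: 28.48
position: [0.4303, -0.1898, 0.2804]
ee_rot: [0.566, 0.824, 0.001, 0.001]
ft_force: [-2.9, 4.6, 12.4]
grip_width: 0.001
grasp_force: 6.4
```

Request:
move_arm:
  plan: [0,0,0,0.0005,0,0.0004,0,0,0,0,0.0005,0,0.0006,0,0,0,0,0.0005,0,0.0006,0]

```text
clock: 28.85
position: [0.4302, -0.1897, 0.2801]
ee_rot: [0.566, 0.824, 0.001, 0.001]
ft_force: [-2.9, 2.8, 14.6]
grip_width: -0.001
grasp_force: 7.2
```

The stiffness is now that of the mount spring and the tip height matches a lever that is down, so it is at its hard stop. I'll retract and check.

Request:
move_arm:
  plan: [0,0,0,0,0,-0.002,0,0,0,0,0,0,-0.01,0,0,0,0,0,0,-0.04,0,0,0,0,0,0,-0.09,0,0,0,0,0.04,0,-0.13,0,0,0,0,0.08,0,-0.15,0,0,0,0,0.08,0,-0.15,0,0,0,0,0.08,0,-0.15,0]

```text
clock: 29.85
position: [0.4005, -0.1154, 0.4285]
ee_rot: [0.566, 0.824, 0.0, 0.0]
ft_force: [-0.4, 0.3, -0.2]
grip_width: -0.004
grasp_force: 0.0
```

Run:
```python
from h import *
st()
for n in("side","top"):
    p=manip.camera(n)
    for l in("coupler","lever_pad","mount_foot"):
        for d in manip.tip_of(p,l)[:1]: print(n,l,round(d["conf"],2),w(p,d["position"]).round(4))
    c=(350,190,470,310) if n=="top" else (270,270,390,390)
    a=cv2.resize(p["color"][c[1]:c[3],c[0]:c[2],::-1],(400,400),interpolation=cv2.INTER_CUBIC)
    if n=="side": A=a
    else: cv2.imwrite("pics/c7.png",np.hstack([A,a]))
```

```text
t 29.85 pos [ 0.4005 -0.1154  0.4285] yawy 0.3668 z [ 7.e-04  2.e-04 -1.e+00] F [-0.4   0.29 -0.22] T [-0.03  0.03 -0.01] g -0.004 0.0 j [-0.49 -0.22  0.58  1.96  0.12  1.38  0.42]
side lever_pad 0.77 [ 0.4278 -0.1857  0.1066]
side mount_foot 0.97 [ 0.453  -0.2488  0.001 ]
top coupler 0.22 [0.6552 0.0637 0.0018]
top lever_pad 0.41 [ 0.4266 -0.184   0.1116]
top mount_foot 0.74 [ 0.4498 -0.2494  0.0021]
```

View pics/c7.png

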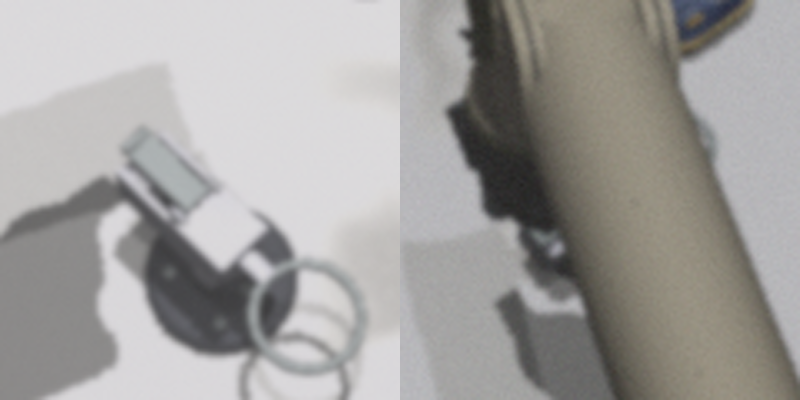

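The lever now lies flat, at side crop (165,170), with the pad at about 0.109 m. The holder is level on the mount and the arm is clear. Handing in.

```bash
python3 -c "
from workcell import manip
print(manip.hand_in())"
```

```text
the job is handed in; nothing more can be done
None
```

The ring holder was seated, pressed home at about 15 N, let go gently and latched with its lever fully down on the dark steel mount, and the job was handed in at about 30 s; no verdict was returned.

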